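Load a pair of oak rails onto the jointing bed

TASK

Pick up the two pale oak rails together in one grasp, and set them down gently as a pair, flat and side by side, on the black jointing bed, lengthwise between its two orange end stops and between its two yellow lines, so that both can be slotted at once. Never carry one rail alone, and leave the dark walnut blank where it lies.

Things in the scene. Friction and masses are not known exactly. Their poses are not given: they have to be found in the camera images.
- oak_a: One of two equal pale oak rails, 180 long (x) by 24 wide (y) by 28 high (z) mm, about 85 g. Origin at the centre of its underside, z up. At the start it lies parallel to oak_b, on its +y side, 1 to 5 mm apart, ends up to 12 mm out of step, its underside 15 mm above the bench.
- oak_b: The other oak rail, same size and frame; the pair measures 49 to 53 mm across. Both lie across two fixed wooden spacer strips 15 mm high and 18 mm wide, 90 mm long across the pair, 60 mm either side of the rails' middle. The middle is free beneath and on both sides.
- bed: Jointing bed: fixed black board 256 (x) by 130 (y) by 18 (z) mm. Origin at the centre of its underside on the bench, so its top face is at z = 18 mm. An orange stop at each end: inner face 110 mm from the middle in x, 110 mm wide (y), 24 mm above the top face. Two flat painted yellow lines run along x at y = +46 and -46 mm; nothing is raised at the sides.
- walnut: A bystander: one dark brown walnut blank, 180 (x) by 50 (y) by 28 (z) mm, about 170 g, loose on two spacer strips like those under the oak pair. Origin at the centre of its underside, 15 mm above the bench; x along its length.
Mind the look-alikes: they are no part of the job. What is shaped like the oak_a but blue or pink is not meant.

How it is judged:
On the way, in this order (a step that is already met when the one before it is completed fails the run):
1. both oak rails are lifted together, undersides at least 60 mm above the bench, the fingers touching both (contact force between the fingers and oak_a above 0.5 N and contact force between the fingers and oak_b above 0.5 N and height (world z) of each of oak_a, oak_b above 0.06 m), for 0.2 s.
2. both rails are lowered to within 10 mm of the bed's top face, over the bed, the fingers still touching both (contact force between the fingers and oak_a above 0.5 N and contact force between the fingers and oak_b above 0.5 N and z of each of oak_a, oak_b in the frame of bed below 0.028 m and horizontal distance between each of oak_a, oak_b and bed below 0.06 m), for 0.1 s.
At the end, for the whole second after the job is handed in: Both oak rails lie flat and still on the bed's top face (within 4 mm, 0.1 rad), along the bed within 12 degrees, each rail's centre within 22 mm of the bed's centre lengthwise and 34 mm sideways (between the yellow lines), side by side with centres at most 42 mm apart (x of oak_a in the frame of bed between -0.022 and 0.022 m and y of oak_a in the frame of bed between -0.034 and 0.034 m and z of oak_a in the frame of bed between 0.014 and 0.022 m and angle between each of oak_a, oak_b's own z axis and vertical below 0.1 rad and angle between the x axis of each of oak_a, oak_b and the x axis of bed, either way round below 0.21 rad and linear speed of each of oak_a, oak_b below 0.02 m/s and x of oak_b in the frame of bed between -0.022 and 0.022 m and y of oak_b in the frame of bed between -0.034 and 0.034 m and z of oak_b in the frame of bed between 0.014 and 0.022 m and horizontal distance between oak_a and oak_b below 0.042 m); the robot touches nothing.
It fails at once if one oak rail is lifted over 60 mm above the bench while the other is left below 30 mm ((height (world z) of oak_a above 0.06 m and height (world z) of oak_b below 0.03 m) or (height (world z) of oak_b above 0.06 m and height (world z) of oak_a below 0.03 m)).
It fails at once if the walnut blank is moved more than 15 mm (distance of walnut from where it was at the start of the episode above 0.015 m).
It also fails if it takes over 42 s, if anything falls off the work surface, if the arm or the gripper's body presses on something with over 40 N, if the wrist force passes 120 N, or if a joint passes its speed limit or range.

ROBOT

A 6-joint arm with a two-finger parallel gripper is mounted at the origin on the work surface. World frame = base frame: x ahead of the robot, y to its left, z up, the work surface at z = 0. Lengths are in m, angles in rad, forces in N, time in s.
With the tool pointing down it reaches from about 0.3 to 0.875 m from the base axis. Payload 6.4 kg.
Tool frame: the origin (TCP) lies between the finger pads; the fingertips stand 8 mm ahead of it and the grasp point (between the pads) lies 11 mm behind it; z points along the fingers, y is the direction in which the jaws open and shut (so a half turn about z gives the same grasp; the last joint's range is limited). The gripper opens to 85 mm and grips with 20 to 120 N. Pads are 22 mm wide; open, the fingers measure 114 mm over their backs; the gripper's body (76 mm by 85 mm) begins 54 mm behind the grasp point. The pads swing forward as they close: fully open they stand 13 mm farther back than shut.
Start: joints at [0.986, 0.181, 1.607, -0, 1.354, -0.206], TCP at [0.213, 0.534, 0.239] pointing down, gripper open.
Joint ranges: [-2.99, 2.99], [-0.89, 2.07], [0.3, 2.58], [-1.14, 4.28], [0, 2.63], [-3.12, 3.12]. Speed limits (rad/s): [2.57, 2.57, 3.01, 3.14, 3.14, 3.14].

INTERFACE

Orientations are given as a unit quaternion [w, x, y, z].
In Python, from bench import monitor, viewer, workorder, spotter gives the robot as it stands. The module is installed in compiled form; this text tells all that it offers.
- The arm moves only by the tool move_arm, never from a script. Its argument "motion" is a list of rows, each a list of 3 entries, a list of its own where there are three numbers: the shift along the tool's x, y, z in units of 60 mm (1.0 is 60 mm), then the turn, a rotation vector about the tool's x, y, z in units of 8 degrees (1.0 is 8 degrees), then the opening in per cent of the stroke, from 0 (shut) to 100 (fully open). In form: [[[dx, dy, dz], [rx, ry, rz], grip], ...]. A call has 1 to 10 rows; each row is the pose to reach, as a shift and turn from the pose commanded when the call began, along the tool's axes at that moment; what a row does not reach only later rows make up. A row lasts 1/8 s, in which the tool goes at most 62.5 mm and 10.7 degrees, less where a joint would pass 70% of its speed; a pose out of reach is approached as far as the arm can. A call with a gripper value outside its range is refused whole. The fingers move at their own pace and stop on an object; the grip force is fixed at half the most. Time passes only in rows, so rows that repeat a pose let the fingers close. It gives the time, the measured TCP pose, the force and the opening at its end, in the units of the state.
- monitor.get_obs(): the state, without advancing time (a new reading comes with each control period).
- viewer.camera(name): name is "side" or "top"; returns the picture (400x640x3 uint8, blue, green, red); there is no depth.
- viewer.calibration(name): a dict with "fovy" (degrees; the focal length in pixels is half the picture's height over the tangent of half this angle, whatever the lens; pixels are square), "cx", "cy" (the principal point, pixels), "distortion" ([k1, k2, p1, p2, k3] as OpenCV has them; the pictures are not rectified), "extrinsics" (4x4, takes a point from camera to world coordinates). Camera axes: x right, y down, z forward; pixel columns grow to the right and rows downward; lengths in m; the calibration is good to about 2 mm. A picture is of the moment at which its call begins. calibration takes no time and is no camera call.
- workorder.hand_in(): hands the job in, once; it reports no verdict.
Trained networks look in the newest picture that a camera, given by its name, has taken for a name from the list of things; names that differ only in an ending like _2 or _b are one class to them, and where a whole thing is asked for, a point or a joint stands for the part that bears it (a point fixed in the world has none). Each returns a list of dicts, best first, with "score" (0 to 1); they miss things now and then, are a little off and sometimes report something else, mostly with a low value. They report only what shows in the picture. A call takes as long as a camera call. They do not tell look-alikes from the thing itself.
- spotter.search_frame(camera, name): "centre" ([column, row] as shares, 0 to 1, of the picture: columns of its width, rows of its height, amid what is visible of it).
- spotter.outline_of(camera, name): "region" (400x640 bool, what is visible of it) and "centre" ([column, row] as shares, 0 to 1, of the picture: columns of its width, rows of its height, amid what is visible of it).
The state is a dict: "time_s": time; "q": joint angles; "dq": joint speeds; "joint_efforts": joint torques, N m; "eef_pos": TCP position; "eef_rot": TCP orientation; "wrist_force": force on the tool from outside, world axes, zero at the start; "torque": the same for the moment, N m; "opening": opening from 0.0 (shut) to 1.0 (fully open).
Only numpy, scipy, OpenCV 4.12 (cv2) and the standard library are available. Lean on these libraries where they do the work, as an engineer would, in place of code of your own. Each camera call takes 0.05 s, during which the arm holds its last target. There are 200 camera calls.

## Working session

There is one attempt and no reset: what is moved stays moved. The work goes in short steps, Python scripts to look and compute and a tool call to move; the robot and the scene stay as the last step left them, time stands still between calls to the robot, and variables do not carry over. Pictures are saved under pics/ and viewed, about 8 in all and at most 12, crops included, and the job is handed in when it is done.

Besides the shell and the picture viewer there is one more tool, called as a command line: name --argument value ..., lists and objects as JSON in quotes. move_arm: Moves the arm, as the interface text tells. Its arguments: {"type":"object","properties":{"motion":{"type":"array","items":{"type":"array"}}},"required":["motion"]}

```bash
mkdir -p pics; cat > h.py <<'E'
import numpy as np, cv2
from bench import monitor, viewer, workorder, spotter
def cal(n):
    c=viewer.calibration(n); f=200/np.tan(np.radians(c["fovy"])/2)
    return np.array([[f,0,c["cx"]],[0,f,c["cy"]],[0,0,1.]]),np.array(c["distortion"],float),np.array(c["extrinsics"])
def p2w(n,px,z):
    K,D,E=cal(n); u=cv2.undistortPoints(np.array(px,float).reshape(-1,1,2),K,D).reshape(-1,2)
    d=np.c_[u,np.ones(len(u))]@E[:3,:3].T; o=E[:3,3]
    return o+d*((z-o[2])/d[:,2])[:,None]
def w2p(n,P):
    K,D,E=cal(n); T=np.linalg.inv(E)
    return cv2.projectPoints(np.array(P,float).reshape(-1,3),cv2.Rodrigues(T[:3,:3])[0],T[:3,3],K,D)[0].reshape(-1,2)
E
python3 - <<'E'
from h import *
for n in("top","side"):
    im=viewer.camera(n); cv2.imwrite(f"pics/{n}0.png",im)
    print(n,np.round(viewer.calibration(n)["extrinsics"],3).tolist())
    for t in("oak_a","bed","walnut"):
        for r in spotter.outline_of(n,t):
            m=r["region"].astype(np.uint8); rc=cv2.minAreaRect(cv2.findNonZero(m)) if m.any() else None
            print(t,round(r["score"],2),np.round(np.array(r["centre"])*[640,400],1),rc)
o=monitor.get_obs();print({k:np.round(v,3).tolist() for k,v in o.items()})
E
```

```text
top [[-0.008, -0.994, 0.107, 0.418], [-1.0, 0.008, 0.0, -0.004], [-0.001, -0.107, -0.994, 1.063], [0.0, 0.0, 0.0, 1.0]]
oak_a 0.87 [176.6 308.4] ((180.3928985595703, 308.1564636230469), (13.636526107788086, 84.1024169921875), 82.76307678222656)
oak_a 0.81 [304.1 192.1] ((303.59271240234375, 191.01254272460938), (82.2072525024414, 11.087060928344727), 88.23760986328125)
oak_a 0.68 [316.7 194.6] ((316.11279296875, 193.99636840820312), (80.21632385253906, 11.05876350402832), 88.15238952636719)
oak_a 0.68 [418.2 290.5] ((416.2264099121094, 292.70751953125), (13.944499015808105, 80.22694396972656), 42.51044845581055)
oak_a 0.66 [293.5 286.7] ((295.6255798339844, 290.2323913574219), (13.50739860534668, 84.57147216796875), 70.14479064941406)
oak_a 0.65 [292.9  91.4] ((292.82757568359375, 94.5689697265625), (79.96563720703125, 14.575016021728516), 23.198591232299805)
bed 0.9 [187.7 192.6] ((186.41661071777344, 191.15933227539062), (59.44700622558594, 115.9828109741211), 10.922804832458496)
bed 0.2 [437.5 177.3] ((438.18267822265625, 176.88638305664062), (81.77745056152344, 25.314023971557617
[... 910 characters left out ...]
236.  169.2] ((237.8634033203125, 169.52926635742188), (34.36277770996094, 8.590694427490234), 77.90524291992188)
bed 0.64 [316.9 166.2] ((317.6473083496094, 164.54434204101562), (81.07646179199219, 28.166217803955078), 0.8069294691085815)
walnut 0.96 [361.6 276.1] ((361.01275634765625, 279.4228515625), (26.81260108947754, 82.28172302246094), 65.65890502929688)
{'time_s': 0.4, 'q': [0.986, 0.181, 1.607, -0.0, 1.354, -0.206], 'dq': [-0.0, -0.001, -0.001, -0.0, -0.0, 0.0], 'joint_efforts': [0.0, -44.431, -35.118, -0.0, 0.003, 0.0], 'eef_pos': [0.213, 0.534, 0.239], 'eef_rot': [-0.0, 0.188, 0.982, -0.0], 'wrist_force': [-0.846, 0.353, -0.077], 'torque': [0.032, -0.001, 0.037], 'opening': 1.003}
```

View pics/top0.png

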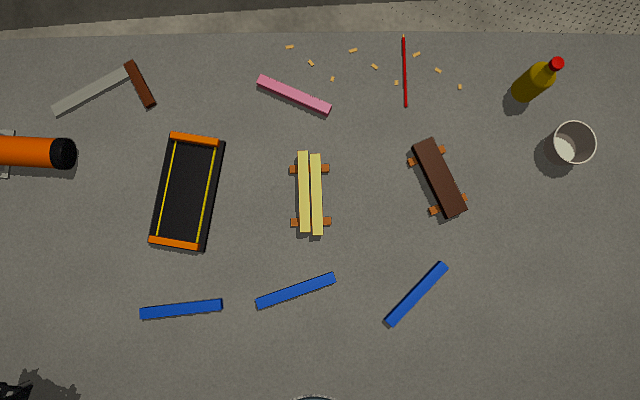

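```bash
python3 - <<'E'
import cv2
im=cv2.imread("pics/top0.png")[130:260,110:380]
cv2.imwrite("pics/crop0.png",cv2.resize(im,None,fx=2.9,fy=2.9,interpolation=cv2.INTER_CUBIC))
E
```

```text
(no output)
```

View pics/crop0.png

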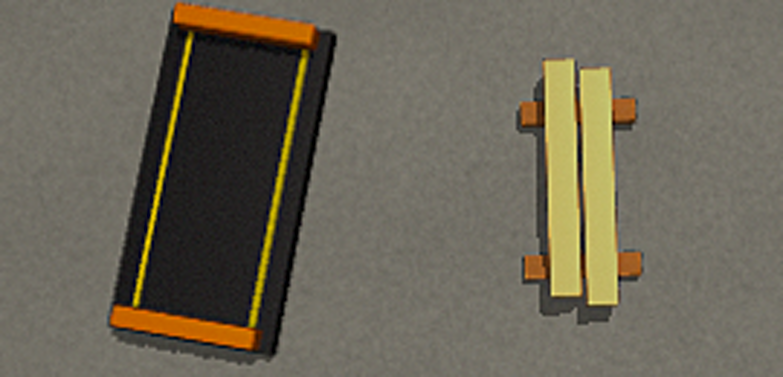

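The pale pair is at px (304,192) and (317,194). Possible confusions are pink (293,95), blue (180,308), (295,290) and (416,293), and walnut (438,178). The crop confirms two pale rails on spacers, with the bed at (187,191). Next I'll measure precisely.

```bash
cat > m.py <<'E'
from h import *
def rect(n,mask,z):
    px=cv2.findNonZero(mask.astype(np.uint8)).reshape(-1,2)
    W=p2w(n,px,z)[:,:2]; c,s,a=cv2.minAreaRect((W*1000).astype(np.float32))
    b=cv2.boxPoints((c,s,a)); e=b[1]-b[0]; g=b[2]-b[1]; v=e if np.hypot(*e)>np.hypot(*g) else g
    ang=np.degrees(np.arctan2(v[1],v[0]))
    return dict(c=np.round(c,1),mean=np.round(W.mean(0)*1000,1),size=np.round(s,1),ang=round((ang+90)%180-90,2),n=len(px))
def comps(m,amin):
    k,l,st,_=cv2.connectedComponentsWithStats(m.astype(np.uint8)); return [l==i for i in range(1,k) if st[i,4]>=amin]
E
python3 - <<'E'
from m import *
im=cv2.imread("pics/top0.png"); hsv=cv2.cvtColor(im,cv2.COLOR_BGR2HSV); H,S,V=[hsv[...,i].astype(int) for i in range(3)]
roi=np.zeros(H.shape,bool); roi[140:245,280:340]=1
for c in comps(roi&(H>20)&(H<35)&(S>70)&(V>165),200): print("oak",rect("top",c,.043))
roi[:]=0; roi[125:255,140:230]=1
for c in comps(roi&(H>=22)&(H<35)&(S>150)&(V>90),30): print("line",rect("top",c,.018))
for c in comps(roi&(H<20)&(S>150)&(V>150),60): print("stop",rect("top",c,.042))
for c in comps(roi&(V<60),1000): print("board",rect("top",c,.018))
for n in("top","side"):print(n,w2p(n,[[.43,.026,.043],[.43,-.005,.043]]))
E
```

```text
oak {'c': array([559.8,  19.8]), 'mean': array([558.7,  19.7]), 'size': array([178.7,  22.3]), 'ang': np.float32(1.49), 'n': 829}
oak {'c': array([553. ,  -7.6]), 'mean': array([551.7,  -7.6]), 'size': array([178.5,  22.3]), 'ang': np.float32(1.46), 'n': 831}
line {'c': array([572.2, 330.6]), 'mean': array([571.7, 330.8]), 'size': array([  4.6, 216.9]), 'ang': np.float32(-10.13), 'n': 189}
line {'c': array([556.7, 239.6]), 'mean': array([554.7, 240.1]), 'size': array([  6. , 218.1]), 'ang': np.float32(-10.18), 'n': 256}
stop {'c': array([680.6, 264.3]), 'mean': array([680.7, 264.3]), 'size': array([108.6,  15.1]), 'ang': np.float32(80.14), 'n': 319}
stop {'c': array([448.2, 305.2]), 'mean': array([448.1, 305. ]), 'size': array([109.6,  14.7]), 'ang': np.float32(80.18), 'n': 339}
board {'c': array([562.8, 283.5]), 'mean': array([563.1, 282.3]), 'size': array([132.6, 255.6]), 'ang': np.float32(-10.13), 'n': 5361}
top [[300.95916691 249.982492  ]
 [315.35128025 249.86427791]]
side [[280.46023765 202.88140504]
 [281.1573199  209.21585515]]
```

View pics/side0.png

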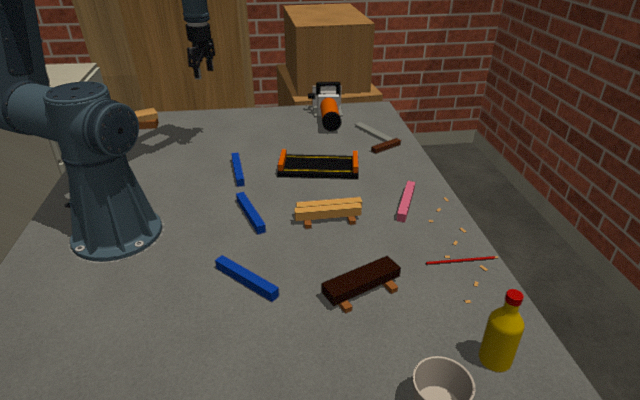

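```bash
cat > go.py <<'E'
import sys
from h import *
from scipy.spatial.transform import Rotation as R
x,y,z,ya=map(float,sys.argv[1:5])  # target TCP, angle of tool y (deg)
o=monitor.get_obs(); q=o["eef_rot"]; A=R.from_quat(np.r_[q[1:],q[0]])
a=np.radians(ya); Y=np.array([np.cos(a),np.sin(a),0]); Z=np.array([0,0,-1.])
B=R.from_matrix(np.c_[np.cross(Y,Z),Y,Z])
print("shift",np.round(A.inv().apply(np.array([x,y,z])-o["eef_pos"])/.06,3),"turn",np.round(np.degrees((A.inv()*B).as_rotvec())/8,3))
print(np.round(o["eef_pos"],4),o["time_s"],np.round(o["wrist_force"],1),o["opening"])
E
python3 go.py .5564 .0061 .13 91.5
```

```text
shift [-8.579 -6.058  1.82 ] turn [-2.0e-03 -1.0e-03 -2.9e+00]
[0.2126 0.5342 0.2391] 0.4 [-0.8  0.4 -0.1] 1.0028463858073797
```

move_arm --motion '[[[-0.8,-0.6,0.15],[0,0,-0.3],100],[[-1.7,-1.2,0.35],[0,0,-0.6],100],[[-2.6,-1.8,0.55],[0,0,-0.9],100],[[-3.4,-2.4,0.7],[0,0,-1.2],100],[[-4.3,-3.0,0.9],[0,0,-1.5],100],[[-5.2,-3.6,1.1],[0,0,-1.8],100],[[-6.0,-4.2,1.3],[0,0,-2.1],100],[[-6.9,-4.8,1.45],[0,0,-2.4],100],[[-7.7,-5.4,1.65],[0,0,-2.7],100],[[-8.58,-6.06,1.82],[0,0,-2.9],100]]'

```text
time_s: 1.65
eef_pos: [0.5488, 0.0182, 0.1325]
eef_rot: [0.0, -0.013, 1.0, 0.0]
wrist_force: [0.1, 0.6, -0.3]
opening: 0.999
```

```bash
python3 go.py .5564 .0061 .13 91.5
```

```text
shift [-0.121 -0.205  0.042] turn [0.001 0.004 0.005]
[0.5488 0.0182 0.1325] 1.65 [ 0.1  0.6 -0.3] 0.9986363493442071
```

move_arm --motion '[[[0,0,0],[0,0,0],100],[[0,0,0],[0,0,0],100]]'

```text
time_s: 1.9
eef_pos: [0.5474, 0.0203, 0.1325]
eef_rot: [-0.0, -0.012, 1.0, 0.0]
wrist_force: [-0.5, 0.9, -0.4]
opening: 0.997
```

```bash
python3 go.py .5564 .0061 .13 91.5; python3 go.py .5564 .0061 .027 91.5; python3 - <<'E'
from h import *
a=viewer.camera("top")[130:260,240:400]; b=viewer.camera("side")[150:250,250:410]
cv2.imwrite("pics/c1.png",np.vstack([cv2.resize(i,(640,int(640*i.shape[0]/160)),interpolation=cv2.INTER_CUBIC)[:290+0*1] if 0 else cv2.resize(i,(450,int(450*i.shape[0]/160))) for i in(a,b)])[:600])
E
```

```text
shift [-0.144 -0.24   0.041] turn [ 0.004 -0.007 -0.008]
[0.5474 0.0203 0.1325] 1.9 [-0.5  0.9 -0.4] 0.9972829591350671
shift [-0.145 -0.24   1.758] turn [ 0.004 -0.007 -0.008]
[0.5474 0.0203 0.1325] 1.9 [-0.5  0.9 -0.4] 0.9972829591350671
```

View pics/c1.png

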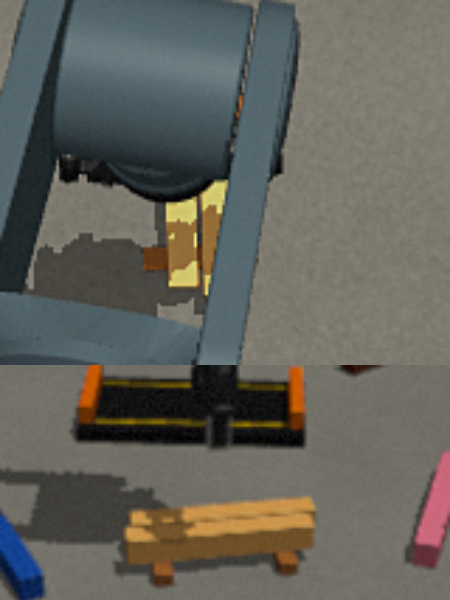

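The view shows the arm hanging above the pair with the rails undisturbed. The last row fell short by a rate-limited remainder, so I'll correct that and then descend.

move_arm --motion '[[[-0.145,-0.24,0.04],[0,0,0],100],[[-0.145,-0.24,0.04],[0,0,0],100],[[-0.145,-0.24,0.4],[0,0,0],100],[[-0.145,-0.24,0.75],[0,0,0],100],[[-0.145,-0.24,0.75],[0,0,0],100]]'

```text
time_s: 2.62
eef_pos: [0.5554, 0.0065, 0.0862]
eef_rot: [-0.002, -0.013, 1.0, 0.0]
wrist_force: [-0.1, -0.6, 0.5]
opening: 0.999
```

```bash
python3 go.py .5564 .0061 .027 91.5; python3 - <<'E'
from h import *
b=viewer.camera("side")[130:250,250:410]
cv2.imwrite("pics/c2.png",cv2.resize(b,None,fx=4.5,fy=4.5,interpolation=cv2.INTER_CUBIC))
E
```

```text
shift [-0.02  -0.008  0.987] turn [ 0.006 -0.026  0.001]
[0.5554 0.0065 0.0862] 2.625 [-0.1 -0.6  0.5] 0.9988658715714885
```

View pics/c2.png

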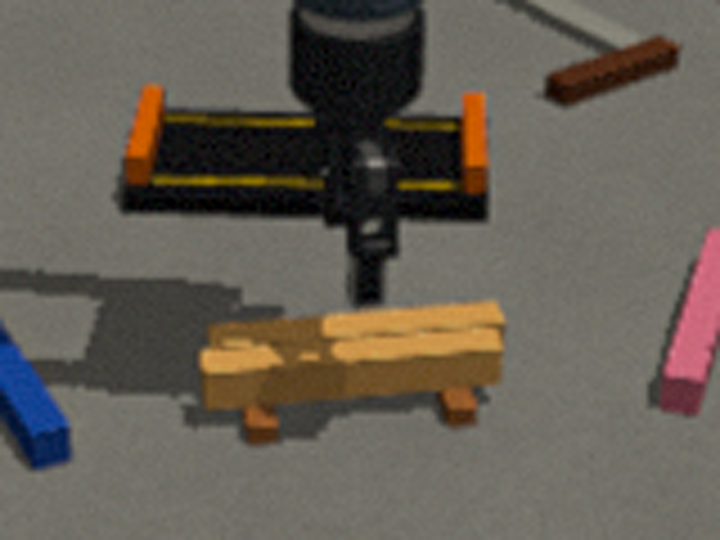

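The side view puts the near finger over the middle of the pair in x, so I'll descend and close.

move_arm --motion '[[[-0.02,-0.01,0.3],[0,0,0],100],[[-0.02,-0.01,0.6],[0,0,0],100],[[-0.02,-0.01,0.85],[0,0,0],100],[[-0.02,-0.01,0.98],[0,0,0],100],[[-0.02,-0.01,0.98],[0,0,0],100]]'

```text
time_s: 3.3
eef_pos: [0.5575, 0.0055, 0.028]
eef_rot: [-0.001, -0.013, 1.0, 0.0]
wrist_force: [-0.1, -0.2, -0.6]
opening: 0.999
```

move_arm --motion '[[[0,0,0],[0,0,0],75],[[0,0,0],[0,0,0],65],[[0,0,0],[0,0,0],60],[[0,0,0],[0,0,0],55],[[0,0,0],[0,0,0],50],[[0,0,0],[0,0,0],40],[[0,0,0],[0,0,0],30],[[0,0,0],[0,0,0],30]]'

```text
time_s: 4.3
eef_pos: [0.5588, 0.0052, 0.0298]
eef_rot: [0.001, -0.013, 1.0, -0.0]
wrist_force: [-0.7, -0.3, 6.4]
opening: 0.548
```

```bash
python3 go.py .5564 .0061 .027 91.5; python3 - <<'E'
from h import *
b=viewer.camera("side")[130:250,250:410]
cv2.imwrite("pics/c3.png",cv2.resize(b,None,fx=4.5,fy=4.5,interpolation=cv2.INTER_CUBIC))
E
```

```text
shift [0.039 0.016 0.047] turn [-0.003  0.009 -0.   ]
[0.5588 0.0052 0.0298] 4.3 [-0.7 -0.3  6.4] 0.5476573684902905
```

View pics/c3.png

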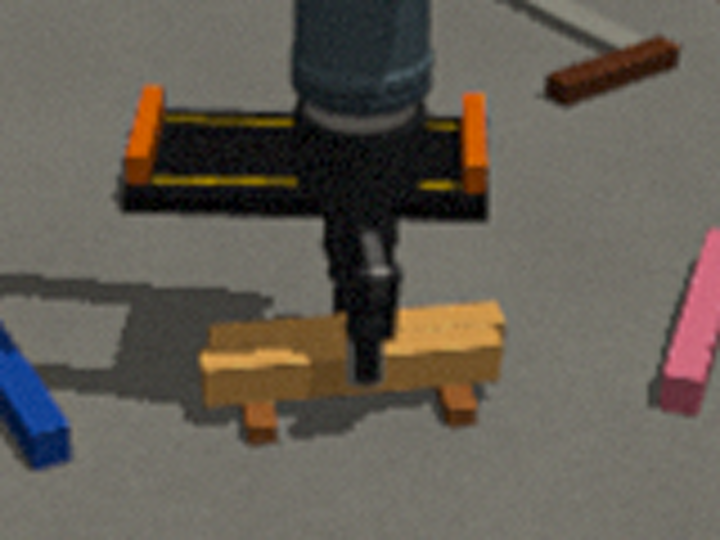

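The rails are closed up and the near finger grips mid-length with its tip above the rail's underside; the opening of 0.55 (about 47 mm) matches two rails. Lifting.

move_arm --motion '[[[0,0,-0.1],[0,0,0],30],[[0,0,-0.3],[0,0,0],30],[[0,0,-0.6],[0,0,0],30],[[0,0,-0.9],[0,0,0],30],[[0,0,-1.2],[0,0,0],30],[[0,0,-1.5],[0,0,0],30],[[0,0,-1.7],[0,0,0],30],[[0,0,-1.7],[0,0,0],30],[[0,0,-1.7],[0,0,0],30]]'

```text
time_s: 5.48
eef_pos: [0.5576, 0.0055, 0.1303]
eef_rot: [-0.001, -0.013, 1.0, 0.0]
wrist_force: [-0.6, 0.5, -1.1]
opening: 0.551
```

```bash
python3 go.py .564 .285 .13 79.9; python3 - <<'E'
from h import *
b=viewer.camera("side")[110:230,250:410]
cv2.imwrite("pics/c4.png",cv2.resize(b,None,fx=4.5,fy=4.5,interpolation=cv2.INTER_CUBIC))
E
```

```text
shift [-0.228  4.653  0.006] turn [ 1.00e-03 -8.00e-03  1.45e+00]
[0.5576 0.0055 0.1303] 5.475 [-0.6  0.5 -1.1] 0.5514678703758116
```

View pics/c4.png

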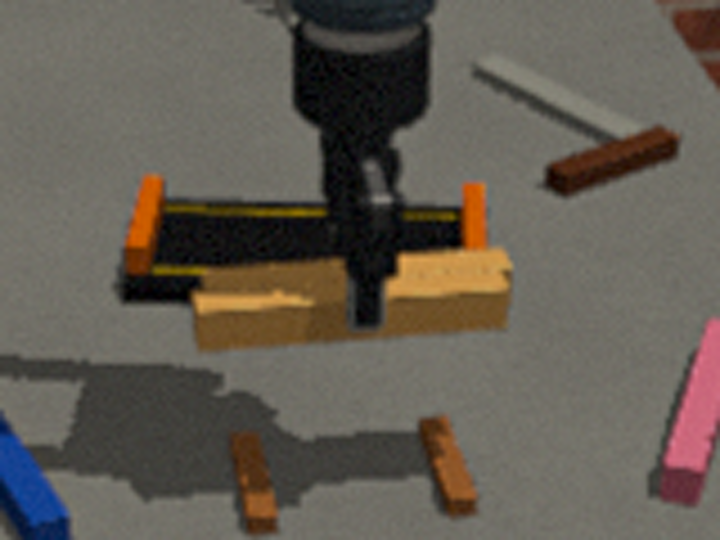

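Both rails hang level and side by side, and the spacers are empty. Carrying them to the bed.

move_arm --motion '[[[-0.02,0.3,0],[0,0,0.1],30],[[-0.05,0.9,0],[0,0,0.3],30],[[-0.08,1.5,0],[0,0,0.5],30],[[-0.11,2.1,0],[0,0,0.7],30],[[-0.14,2.7,0],[0,0,0.9],30],[[-0.17,3.3,0],[0,0,1.1],30],[[-0.2,3.9,0],[0,0,1.3],30],[[-0.22,4.4,0],[0,0,1.4],30],[[-0.23,4.65,0],[0,0,1.45],30],[[-0.23,4.65,0],[0,0,1.45],30]]'

```text
time_s: 6.78
eef_pos: [0.5641, 0.285, 0.1302]
eef_rot: [-0.001, 0.087, 0.996, -0.0]
wrist_force: [-0.1, -0.8, -1.3]
opening: 0.545
```

move_arm --motion '[[[0,0,0.3],[0,0,0],30],[[0,0,0.7],[0,0,0],30],[[0,0,1.0],[0,0,0],30],[[0,0,1.0],[0,0,0],30],[[0,0,1.0],[0,0,0],30]]'

```text
time_s: 7.4
eef_pos: [0.5652, 0.2845, 0.0713]
eef_rot: [0.0, 0.088, 0.996, 0.0]
wrist_force: [-0.1, 0.5, -0.8]
opening: 0.548
```

```bash
python3 go.py .564 .285 .0345 79.9; python3 - <<'E'
from h import *
b=viewer.camera("side")[90:210,240:400]; a=viewer.camera("top")[120:260,130:250]
cv2.imwrite("pics/c5.png",np.hstack([cv2.resize(b,(480,360),interpolation=cv2.INTER_CUBIC),cv2.resize(a,(309,360),interpolation=cv2.INTER_CUBIC)]))
E
```

```text
shift [0.021 0.005 0.614] turn [ 0.002  0.005 -0.003]
[0.5652 0.2845 0.0713] 7.4 [-0.1  0.5 -0.8] 0.5484867616607322
```

View pics/c5.png

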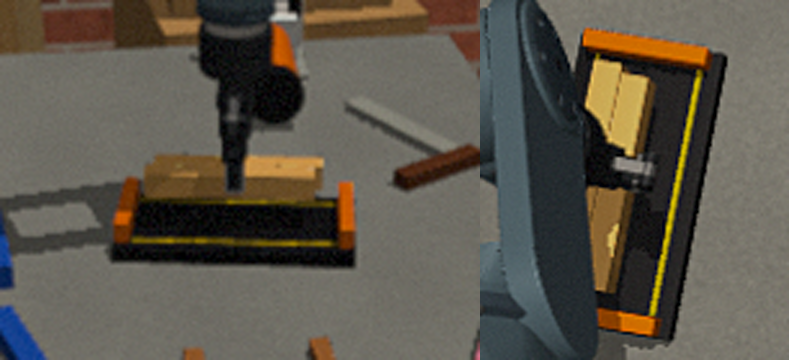

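Seen from both cameras, the pair sits between the stops and parallel to the bed. The apparent leftward offset in the top view is consistent with height parallax. Lowering slowly with force checks.

move_arm --motion '[[[0,0,0.2],[0,0,0],30],[[0,0,0.35],[0,0,0],30],[[0,0,0.45],[0,0,0],30],[[0,0,0.53],[0,0,0],30],[[0,0,0.58],[0,0,0],30],[[0,0,0.6],[0,0,0],30],[[0,0,0.6],[0,0,0],30]]'

```text
time_s: 8.38
eef_pos: [0.5647, 0.2847, 0.035]
eef_rot: [0.0, 0.088, 0.996, 0.0]
wrist_force: [0.3, 0.5, -1.1]
opening: 0.548
```

```bash
python3 go.py .564 .285 .0325 79.9; python3 - <<'E'
from h import *
b=viewer.camera("side")[120:200,260:380]; a=viewer.camera("top")[120:260,130:250]
cv2.imwrite("pics/c6.png",np.hstack([cv2.resize(b,(480,320),interpolation=cv2.INTER_CUBIC),cv2.resize(a,(274,320),interpolation=cv2.INTER_CUBIC)]))
E
```

```text
shift [0.013 0.003 0.042] turn [ 0.     0.001 -0.001]
[0.5647 0.2847 0.035 ] 8.375 [ 0.3  0.5 -1.1] 0.5480911553223223
```

View pics/c6.png

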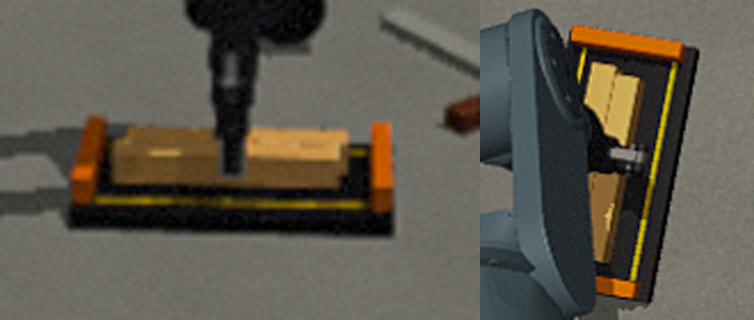

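No contact force yet, so the rails are still a couple of mm above the bed and centred. Lowering in 1 mm steps.

move_arm --motion '[[[0,0,0.02],[0,0,0],30],[[0,0,0.03],[0,0,0],30],[[0,0,0.03],[0,0,0],30]]'

```text
time_s: 8.85
eef_pos: [0.5646, 0.2847, 0.0331]
eef_rot: [-0.0, 0.088, 0.996, -0.0]
wrist_force: [0.1, -0.2, -1.6]
opening: 0.546
```

move_arm --motion '[[[0,0,0.015],[0,0,0],30],[[0,0,0.02],[0,0,0],30],[[0,0,0.02],[0,0,0],30]]'

```text
time_s: 9.22
eef_pos: [0.5647, 0.2847, 0.0329]
eef_rot: [0.0, 0.088, 0.996, -0.0]
wrist_force: [-3.6, -1.2, 5.1]
opening: 0.547
```

Contact at +5 N. Releasing slowly.

move_arm --motion '[[[0,0,0],[0,0,0],52],[[0,0,0],[0,0,0],56],[[0,0,0],[0,0,0],62],[[0,0,0],[0,0,0],75],[[0,0,0],[0,0,0],90],[[0,0,0],[0,0,0],100],[[0,0,0],[0,0,0],100],[[0,0,0],[0,0,0],100]]'

```text
time_s: 10.22
eef_pos: [0.5646, 0.2847, 0.0319]
eef_rot: [-0.0, 0.088, 0.996, -0.0]
wrist_force: [-0.4, 0.4, 0.2]
opening: 0.998
```

move_arm --motion '[[[0,0,-0.2],[0,0,0],100],[[0,0,-0.5],[0,0,0],100],[[0,0,-1.0],[0,0,0],100],[[0,0,-1.7],[0,0,0],100],[[0,0,-2.5],[0,0,0],100],[[-0.8,0.3,-2.8],[0,0,0],100],[[1.0,0.8,-3.0],[0,0,0],100],[[2.0,1.6,-3.0],[0,0,0],100],[[3.0,2.4,-3.0],[0,0,0],100],[[3.0,2.4,-3.0],[0,0,0],100]]'

```text
time_s: 11.48
eef_pos: [0.421, 0.45, 0.2137]
eef_rot: [0.001, 0.088, 0.996, 0.001]
wrist_force: [0.7, 1.6, -0.1]
opening: 0.999
```

```bash
python3 - <<'E'
from m import *
im=viewer.camera("top"); b=viewer.camera("side")[120:200,260:380]; a=im[120:260,130:250]
cv2.imwrite("pics/top7.png",im)
cv2.imwrite("pics/c7.png",np.hstack([cv2.resize(b,(480,320),interpolation=cv2.INTER_CUBIC),cv2.resize(a,(274,320),interpolation=cv2.INTER_CUBIC)]))
hsv=cv2.cvtColor(im,cv2.COLOR_BGR2HSV); H,S,V=[hsv[...,i].astype(int) for i in range(3)]
roi=np.zeros(H.shape,bool); roi[125:255,140:230]=1
for c in comps(roi&(H>20)&(H<35)&(S>70)&(S<150)&(V>100),150):
    r=rect("top",c,.046); d=(r["c"]-[564,285]); t=np.radians(-10.1); print(r,"in bed",d@[np.cos(t),np.sin(t)],d@[-np.sin(t),np.cos(t)])
print(monitor.get_obs()["time_s"],monitor.get_obs()["eef_pos"],monitor.get_obs()["wrist_force"])
E
```

```text
{'c': array([567.5, 295.8]), 'mean': array([568. , 293.8]), 'size': array([ 15.9, 177.9]), 'ang': np.float32(-10.21), 'n': 316} in bed 1.5518004881170653 11.246417885045881
{'c': array([556.2, 275.5]), 'mean': array([556.5, 273.3]), 'size': array([ 21.5, 178.2]), 'ang': np.float32(-10.08), 'n': 526} in bed -6.013140905926683 -10.720640673274639
11.575 [0.41754328 0.45289125 0.21378495] [ 0.49166062 -0.52457225  0.31188215]
```

View pics/c7.png

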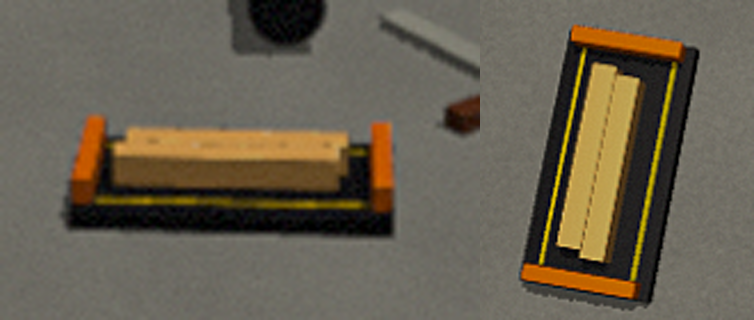

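Both rails lie flat, side by side, between the stops and the yellow lines, with nothing touching them. Handing in.

```bash
python3 - <<'E'
from bench import workorder
print(workorder.hand_in())
E
```

```text
the job is handed in; nothing more can be done
None
```

I gripped both oak rails in one grasp, lifted them together, set them down on the black bed under force control, released them and backed off. The job was handed in at about 11.6 s; the hand-in reports no verdict.

- **Position:** the last camera check, relative to the bed's centre, put oak_a at about (+2, +11) mm and oak_b at about (−6, −11) mm. Both are about as well aligned with the bed as I can measure (within 0.2°), and their centres are about 24 mm apart. All of that is inside the limits.
- **Contact:** the wrist force reached about 5 N at touchdown, and after release the gripper was clear of everything. In the pictures the rails lie flat on the bed.
- **Walnut:** the arm never went near the walnut blank. I did not re-measure its position at the end.
- **What went wrong:** the first approach move fell about 16 mm short because of the speed limit per row. I corrected it before descending. No other check failed. In the last picture one colour mask caught only part of oak_a's width, so its sideways figure is a little less certain.

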